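Pin the spice rack's retaining bar shut

ROBOT

A 6-joint arm with a two-finger parallel gripper is mounted at the origin on a cart in front of the work surface, level with it; the furniture and walls round the work are solid. World frame = base frame: x ahead of the robot, y to its left, z up, the work surface at z = 0. Lengths are in m, angles in rad, forces in N, time in s.
With the tool pointing down it reaches from about 0.35 to 0.775 m from the base axis. Payload 7.3 kg.
Tool frame: the origin (TCP) lies between the finger pads; the fingertips stand 17 mm ahead of it and the grasp point (between the pads) lies 2 mm behind it; z points along the fingers, y is the direction in which the jaws open and shut (so a half turn about z gives the same grasp; the last joint's range is limited). The gripper opens to 92 mm and grips with 3 to 60 N. Pads are 19 mm wide; open, the fingers measure 130 mm over their backs; the gripper's body (75 mm by 190 mm) begins 47 mm behind the grasp point.
Start: joints at [-1.462, 0.342, 1.524, -0, 1.275, -0.146], TCP at [0.132, -0.508, 0.244] pointing down, gripper open.
Joint ranges: [-2.53, 2.53], [-0.77, 2.02], [0.04, 2.7], [-1, 4.14], [0.28, 2.66], [-3.11, 3.11]. Speed limits (rad/s): [2.57, 2.57, 3.14, 3.14, 3.14, 3.14].

INTERFACE

Orientations are given as a 3x3 rotation matrix whose columns are the frame's x, y, z axes.
In Python, from bench import state, capture, finish_job gives the robot as it stands.
- The arm moves only by the tool apply_moves, never from a script. Its argument "rows" is a list of rows, each an object of numbers: "dx", "dy", "dz": the shift along the world's x, y, z in mm; "rx", "ry", "rz": the turn, a rotation vector about the world's x, y, z in degrees; "claw": the closure in counts, from 0 (fully open) to 255 (shut). A call has 1 to 10 rows; each row shifts and turns the commanded pose from where the row before left it; what a row does not reach is not made up. A row lasts 1/8 s, in which the tool goes at most 62.5 mm and 10.7 degrees, less where a joint would pass 70% of its speed; a pose out of reach is approached as far as the arm can. A call is refused whole if a number of a shift passes 62.5 or a number of a turn 10.7, either way. A call with a gripper value outside its range is refused whole. The fingers move at their own pace and stop on an object; "squeeze" is the grip in N (left out, the last holds). Time passes only in rows, so rows that do not move let the fingers close. It gives the time, the measured TCP pose, the force and the opening at its end, in the units of the state.
- state(): the state, without advancing time (a new reading comes with each control period).
- capture(name): name is "scene" or "top"; returns a dict with "pixels" (420x560x3 uint8, blue, green, red), "z_map" (420x560 float32, m along the optical axis (not along the pixel's ray), 0 where there is no reading), "fx", "fy", "cx", "cy" (pixels), "rvec" (rotation vector, rad) and "tvec" (3), from world to camera coordinates, as OpenCV has them. Camera axes: x right, y down, z forward; pixel columns grow to the right and rows downward; lengths in m; the calibration is good to about 2 mm. A picture is of the moment at which its call begins.
- finish_job(): hands the job in, once; it reports no verdict.
The state is a dict: "time_s": time; "qpos": joint angles; "joint_velocities": joint speeds; "joint_efforts": joint torques, N m; "tcp_pos": TCP position; "tcp_rot": TCP orientation; "ft_force": force on the tool from outside, world axes, zero at the start; "ft_torque": the same for the moment, N m; "width": finger opening in m.
Only numpy, scipy, OpenCV 4.12 (cv2) and the standard library are available. Lean on these libraries where they do the work, as an engineer would, in place of code of your own. Each camera call takes 0.05 s, during which the arm holds its last target. There are 200 camera calls.

TASK

Swing the spice rack's retaining bar fully shut, so that its eye lies between the two knuckles of the bracket, then thread the long red-handled pin down through all three holes until its flange sits on the bracket. Leave the short blue-handled pin where it stands.

Things in the scene. Friction and masses are not known exactly. Their poses are not given: they have to be found in the camera images.
- clevis (a point): On the hole axis of the brass bracket at the right front corner of the fixed wooden spice rack, level with the top of its upper knuckle, 99 mm above the worktop. Two round knuckles, 44 mm wide, bore 22: lower 45-61, upper 83-99 mm above the worktop. Axes: x into the rack (110 deep, 260 wide, its jars reach 120 mm up), y along its front to the bar's hinge, z up.
- retaining_bar (a joint): Angle (rad) of the aluminium bar; 0 = shut at a hard stop, eye (bore 24 mm) between the knuckles. Grows to 1.3 as it swings out from the rack, to -x of clevis. Vertical hinge axis at y = +220 mm of clevis. Moves lightly, stays where left. To shut it: black upright knob, 16 mm thick, on the bar 120 mm from the hinge axis, 94-136 mm above the worktop.
- lock_pin: Long pin, about 60 g: steel shank 12 mm thick, 75 long (last 14 tapered to 4), flange 38 wide, 5 thick, red round handle 24 mm thick. Origin on the axis at the flange's underside; z up along it: shank below, handle 12-46 mm above. Starts upright, hanging by the flange in a small fixed wooden bench (150x50, top 94 mm above the worktop); raise it 75 mm to free it.
- short_pin: Short pin with a blue handle, shank only 36 mm, else like the long one, same origin. Hangs in the bench's other hole, 80 mm from the long pin along the bench; which hole is whose varies.
Things that resemble listed ones, but are neither listed nor needed, are in the scene too. What is shaped like the lock_pin but green is not meant.

How it is judged:
By the outcome, as a careful person would: the job done as asked, in the order asked, and still so for the second after the job is handed in, with the robot touching nothing.
It also fails if it takes over 61 s, if anything falls off the work surface, if the arm or the gripper's body presses on something with over 40 N, if the wrist force passes 120 N, or if a joint passes its speed limit or range.

## Working session

There is one attempt and no reset: what is moved stays moved. The work goes in short steps, Python scripts to look and compute and a tool call to move; the robot and the scene stay as the last step left them, time stands still between calls to the robot, and variables do not carry over. Pictures are saved under pics/ and viewed, about 8 in all and at most 12, crops included, and the job is handed in when it is done.

Besides the shell and the picture viewer there is one more tool, called after "Call:" in YAML: its name, and indented under it one key for each argument. apply_moves: Moves the arm, as the interface text tells. Its arguments: {"type":"object","properties":{"rows":{"type":"array","items":{"type":"object","properties":{"dx":{"type":"number"},"dy":{"type":"number"},"dz":{"type":"number"},"rx":{"type":"number"},"ry":{"type":"number"},"rz":{"type":"number"},"claw":{"type":"number"}}}},"squeeze":{"type":"number"}},"required":["rows"]}

```bash
mkdir -p pics; ls
cat > h.py <<'E'
import numpy as np, cv2
from bench import state, capture, finish_job
def cap(n):
    c=capture(n); R=cv2.Rodrigues(np.array(c["rvec"],float))[0]; t=np.array(c["tvec"],float).ravel()
    c["R"]=R; c["t"]=t; c["o"]=-R.T@t; return c
def pts(c):
    z=c["z_map"]; v,u=np.mgrid[:z.shape[0],:z.shape[1]]
    P=np.stack([(u-c["cx"])/c["fx"]*z,(v-c["cy"])/c["fy"]*z,z],-1)
    W=(P-c["t"])@c["R"]; W[z==0]=np.nan; return W
def ray(c,u,v,h):
    d=c["R"].T@np.array([(u-c["cx"])/c["fx"],(v-c["cy"])/c["fy"],1]); o=c["o"]
    return o+d*(h-o[2])/d[2]
E
python3 - <<'E'
from h import *
for n in("scene","top"):
    c=cap(n); cv2.imwrite(f"pics/{n}0.png",c["pixels"]); np.save(f"{n}.npy",pts(c)); print(n,c["o"],c["R"][2],c["fx"])
E
```

```text
pics
scene [-0.07726866  0.55933117  1.00416414] [ 0.48576902 -0.47970369 -0.73069339] 467.95338498502207
top [ 0.46898529 -0.04110042  1.04908887] [ 0.07557734 -0.01159333 -0.99707255] 413.9675157852709
```

View pics/scene0.png

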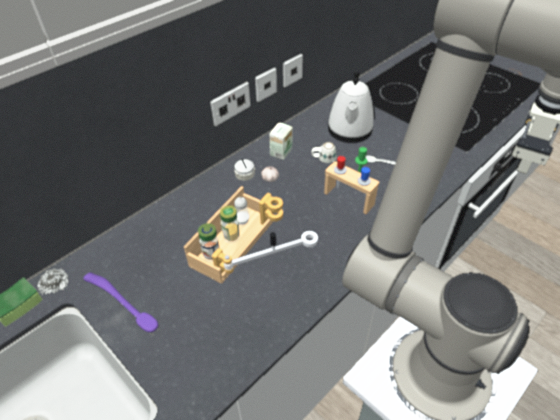

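View pics/top0.png

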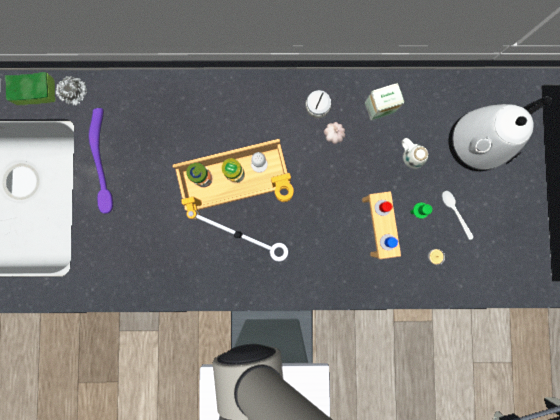

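The top view shows the rack at (232,175), bracket at (284,190), hinge at (192,210), bar knob at (238,235) and eye at (279,252). Three pins resemble each other: red at (386,207) in the bench, blue at (391,242) in the bench, green at (422,210) off the bench. Red in the bench fits the lock_pin. I'll measure and confirm in a crop.

Run:
```python
from h import *
for n in("top","scene"):
    c=cap(n); im=c["pixels"]; W=pts(c); hsv=cv2.cvtColor(im,cv2.COLOR_BGR2HSV)
    H,S,V=cv2.split(hsv); print(n)
    ms={"red":((H<8)|(H>172))&(S>150)&(V>80),"blue":(H>105)&(H<125)&(S>150)&(V>80),"green":(H>55)&(H<80)&(S>150)&(V>60),
     "brass":(H>17)&(H<28)&(S>170)&(V>110)}
    for k,m in ms.items():
        N,L,st,ce=cv2.connectedComponentsWithStats(m.astype(np.uint8))
        for i in range(1,N):
            if st[i,4]<25: continue
            w=W[L==i]; z=np.nanpercentile(w[:,2],95); s=w[w[:,2]>z-.006]
            print(k,st[i],ce[i].round(1),"ztop",z.round(3),"topmean",np.nanmean(s,0).round(4),"ray",ray(c,*ce[i],z).round(4))
    # knob: dark points z 0.10..0.15 ; any points in heights
    m=(V<60)&(W[...,2]>.09)&(W[...,2]<.145)&(W[...,0]<.6)&(W[...,0]>.3)&(abs(W[...,1])<.4)
    N,L,st,ce=cv2.connectedComponentsWithStats(m.astype(np.uint8))
    for i in range(1,N):
        if st[i,4]>12: print("dark",st[i],ce[i].round(1),np.nanmedian(W[L==i],0).round(4),np.nanmax(W[L==i][:,2]).round(3))
    if n=="top":
        a=im[120:280,160:310]; b=im[170:270,350:470]
        cv2.imwrite("pics/crop1.png",np.hstack([cv2.resize(a,(450,480),interpolation=2),cv2.resize(b,(340,480),interpolation=2)]))
```

```text
top
red [380 202  13  10  99] [385.6 206.5] ztop 0.141 topmean [ 0.5353 -0.2754  0.1395] ray [ 0.5345 -0.2726  0.1414]
blue [385 237  13  11  98] [390.6 241.9] ztop 0.142 topmean [ 0.4566 -0.285   0.1396] ray [ 0.4566 -0.2816  0.1417]
green [26 74 14 14 57] [33.5 78.8] ztop 0.045 topmean [0.8656 0.569  0.0426] ray [0.8646 0.5674 0.0453]
green [  6  76  17  24 239] [14.  88.6] ztop 0.047 topmean [0.8403 0.6156 0.0437] ray [0.8394 0.6132 0.0468]
green [31 89 10 10 44] [35.5 93.9] ztop 0.046 topmean [0.8269 0.5621 0.0435] ray [0.826  0.5606 0.046 ]
green [225 164  11   9  39] [230.1 168.1] ztop 0.121 topmean [0.6259 0.072  0.1184] ray [0.6256 0.0724 0.1211]
green [411 202  22  17 242] [421.4 209.9] ztop 0.122 topmean [ 0.5303 -0.3706  0.1206] ray [ 0.5276 -0.3583  0.1224]
brass [271 174  22  28 366] [282.4 186.5] ztop 0.102 topmean [ 0.5874 -0.0461  0.0994] ray [ 0.5853 -0.0457  0.1018]
brass [182 197  17  21 170] [190.4 204.5] ztop 0.102 topmean [0.5469 0.1687 0.0993] ray [0.5453 0.1651 0.1021]
dark [234 231   8   7  39] [237.8 234.2] [0.4767 0.0529 0.1352] 0.141
scene
red [338 156   7  13  69] [340.7 161.7] ztop 0.141 topmean [ 0.5316 -0.2753  0.1382] ray [ 0.5232 -0.2638  0.1407]
blue [361 167   9  13  82] [364.8 172.5] ztop 0.14 topmean [ 0.4531 -0.2867  0.1382] ray [ 0.4462 -0.2748  0.1404]
dark [271 233   5  13  56] [272.9 239.1] [0.4688 0.0576 0.122 ] 0.137
```

View pics/crop1.png

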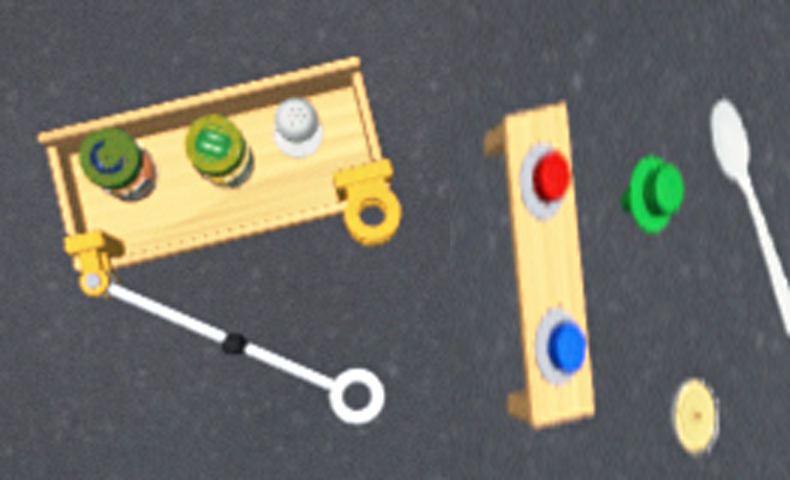

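The crop shows the red-handled pin hanging in the bench (crop 550,178), the blue one beside it, and the green decoy free-standing off the bench. Red is the one meant. The bar is open, its eye ring is at crop (357,397) and the bracket hole at (371,216). Next I'll refine the geometry.

Run:
```python
from h import *
c=cap("top"); im=c["pixels"]; W=pts(c); S=8
hsv=cv2.cvtColor(im,cv2.COLOR_BGR2HSV)
def ring(u0,v0,r,mask):
    # hole/outer contour via upsampled mask
    m=cv2.resize(mask.astype(np.float32)[v0-r:v0+r,u0-r:u0+r],None,fx=S,fy=S,interpolation=cv2.INTER_LINEAR)>.5
    cs,h=cv2.findContours(m.astype(np.uint8),cv2.RETR_CCOMP,cv2.CHAIN_APPROX_NONE)
    for q,hh in zip(cs,h[0]):
        if cv2.contourArea(q)>600:
            M=cv2.moments(q); (x,y),rr=cv2.minEnclosingCircle(q)
            f=lambda a,o:(a+.5)/S-.5+o-r
            yield hh[3]>=0,f(M['m10']/M['m00'],u0),f(M['m01']/M['m00'],v0),cv2.contourArea(q)/S/S,f(x,u0),f(y,v0),rr/S
H,Sa,V=cv2.split(hsv)
br=(H>15)&(H<30)&(Sa>150)&(V>90)
for r in ring(284,190,20,br): print("knuckle",np.round(r,2),ray(c,r[1],r[2],.099).round(4),ray(c,r[4],r[5],.099).round(4))
wh=(Sa<40)&(V>150)
for r in ring(279,252,14,wh): print("eye",np.round(r,2),ray(c,r[1],r[2],.077).round(4))
for r in ring(192,211,14,wh): print("hinge",np.round(r,2),ray(c,r[1],r[2],.105).round(4))
print("heights", W[252,270:290,2].round(3), W[208:220,191,2].round(3))
for (n,u,v) in(("kn",284,201),("kn",276,192),("kn",292,190)): print(n,W[v,u])
# white bar angle
m=wh&(W[...,2]>.05)&(W[...,2]<.09)&(abs(W[...,1]-.05)<.15)&(W[...,0]<.56)&(W[...,0]>.38)
p=W[m][:,:2]; print(len(p),cv2.fitLine(p.astype(np.float32),1,0,.01,.01).ravel(),np.median(W[m][:,2]))
print("rack front edge / bench")
wood=(H>8)&(H<22)&(Sa>60)&(V>120)
mb=wood&(abs(W[...,2]-.094)<.006)&(W[...,1]<-.2)
p=W[mb][:,:2].astype(np.float32); print("bench",cv2.minAreaRect(p), cv2.boxPoints(cv2.minAreaRect(p)))
# flanges: gray at z~.099
mf=(Sa<60)&(V>110)&(abs(W[...,2]-.099)<.006)&(W[...,1]<-.2)&(W[...,1]>-.33)&(W[...,0]>.4)&(W[...,0]<.58)
N,L,st,ce=cv2.connectedComponentsWithStats(mf.astype(np.uint8))
for i in range(1,N):
    if st[i,4]>8:print(st[i],W[L==i].mean(0),W[L==i].min(0),W[L==i].max(0))
print(state())
```

```text
knuckle [  0.   282.5  186.98 456.39 283.09 186.54  15.2 ] [ 0.5846 -0.046   0.099 ] [ 0.5856 -0.0473  0.099 ]
knuckle [  1.   283.51 191.58  46.06 283.5  191.5    4.35] [ 0.5739 -0.0482  0.099 ] [ 0.574  -0.0482  0.099 ]
eye [  0.   277.6  251.18 294.58 275.5  250.31  12.85] [ 0.4365 -0.0335  0.077 ]
eye [  1.   278.5  251.63  67.34 278.5  251.5    5.09] [ 0.4354 -0.0356  0.077 ]
hinge [  0.   200.71 217.59  41.12 201.   217.69   5.81] [0.515  0.1408 0.105 ]
hinge [  0.   190.5  213.29  12.84 190.5  213.2    2.31] [0.525  0.1641 0.105 ]
heights [ 0.076  0.078  0.081  0.081  0.001  0.002 -0.001 -0.    -0.    -0.003
  0.001  0.001  0.002 -0.002  0.079  0.08   0.081  0.078  0.002  0.003] [ 0.097  0.097  0.097  0.101  0.106  0.103  0.102  0.098  0.099  0.093
 -0.002 -0.002]
kn [ 0.55563805 -0.04952399  0.05777746]
kn [ 0.57305248 -0.03088081  0.09861921]
kn [ 0.5775094  -0.06787908  0.09796879]
424 [0.40721095 0.91333413 0.4820675  0.06619192] 0.07970530653671346
rack front edge / bench
bench ((0.49660971760749817, -0.2815573215484619), (0.15018706023693085, 0.051565393805503845), 7.255
[... 486 characters left out ...]
296e-06,
        1.27540726e+00, -1.45984390e-01]), 'joint_velocities': array([ 0.00060329, -0.00067181, -0.00272851, -0.00111016,  0.00069121,
       -0.00037714]), 'joint_efforts': array([-7.52363940e-05, -4.30854499e+01, -2.44083846e+01,  7.17103807e-02,
        5.31415769e-02, -9.15527562e-05]), 'tcp_pos': array([ 0.13231935, -0.50789214,  0.24339937]), 'tcp_rot': array([[ 9.67724549e-01,  2.52010301e-01, -7.29085217e-05],
       [ 2.52010289e-01, -9.67724304e-01,  6.96544485e-04],
       [ 1.04981037e-04, -6.92436895e-04, -9.99999755e-01]]), 'ft_force': array([0.02957609, 0.20387205, 0.24571211]), 'ft_torque': array([ 0.02309647,  0.0033655 , -0.01928317]), 'width': 0.09201071411358203}
```

Clevis axis ≈ (0.575,-0.048), hinge ≈ (0.525,0.164) (218 mm apart, should be 220). Bar angle ≈ 0.65, knob ≈ (0.476,0.054). Lock pin ≈ (0.535,-0.275), 79 mm from the blue one (should be 80). The tool's current yaw already lines up with the rack to about 1°. I'll close the fingers and go in front of the knob.

Call:
apply_moves:
  rows:
    - {"dx": 50, "dy": 30, "claw": 255}
    - {"dx": 50, "dy": 30}
    - {"dx": 50, "dy": 30}
    - {"dx": 50, "dy": 30}
    - {"dx": 50, "dy": 40}
    - {"dx": 50, "dy": 40}
    - {"dx": 0, "dy": 50}
    - {"dy": 50}
    - {"dy": 50}
    - {"dy": 50}
  squeeze: 20

```text
$.rows[0]: bad value
```

Call:
apply_moves:
  rows:
    - {"dy": 50}
    - {"dy": 50}
    - {"dy": 50}
    - {"dx": 8, "dy": 5}
    - {}
    - {"dz": -40}
    - {"dz": -40}
    - {"dz": -30}
    - {"dz": -11}
    - {}

```text
$.rows[0]: bad value
```

Call:
apply_moves:
  rows:
    - {"dx": 50, "dy": 30, "dz": 0, "rx": 0, "ry": 0, "rz": 0, "claw": 255}
    - {"dx": 50, "dy": 30, "dz": 0, "rx": 0, "ry": 0, "rz": 0, "claw": 255}
    - {"dx": 50, "dy": 30, "dz": 0, "rx": 0, "ry": 0, "rz": 0, "claw": 255}
    - {"dx": 50, "dy": 30, "dz": 0, "rx": 0, "ry": 0, "rz": 0, "claw": 255}
    - {"dx": 50, "dy": 40, "dz": 0, "rx": 0, "ry": 0, "rz": 0, "claw": 255}
    - {"dx": 50, "dy": 40, "dz": 0, "rx": 0, "ry": 0, "rz": 0, "claw": 255}
    - {"dx": 0, "dy": 50, "dz": 0, "rx": 0, "ry": 0, "rz": 0, "claw": 255}
    - {"dx": 0, "dy": 50, "dz": 0, "rx": 0, "ry": 0, "rz": 0, "claw": 255}
  squeeze: 20

```text
time_s: 1.25
tcp_pos: [0.4302, -0.2081, 0.2433]
tcp_rot: [[0.968, 0.253, -0.001], [0.253, -0.968, 0.0], [-0.0, -0.001, -1.0]]
ft_force: [0.5, 1.4, -0.3]
width: 0.0162
```

Call:
apply_moves:
  rows:
    - {"dx": 0, "dy": 50, "dz": 0, "rx": 0, "ry": 0, "rz": 0, "claw": 255}
    - {"dx": 0, "dy": 50, "dz": 0, "rx": 0, "ry": 0, "rz": 0, "claw": 255}
    - {"dx": 0, "dy": 50, "dz": 0, "rx": 0, "ry": 0, "rz": 0, "claw": 255}
    - {"dx": 0, "dy": 50, "dz": 0, "rx": 0, "ry": 0, "rz": 0, "claw": 255}
    - {"dx": 8, "dy": 54, "dz": 0, "rx": 0, "ry": 0, "rz": 0, "claw": 255}
    - {"dx": 0, "dy": 0, "dz": -40, "rx": 0, "ry": 0, "rz": 0, "claw": 255}
    - {"dx": 0, "dy": 0, "dz": -40, "rx": 0, "ry": 0, "rz": 0, "claw": 255}
    - {"dx": 0, "dy": 0, "dz": -30, "rx": 0, "ry": 0, "rz": 0, "claw": 255}
    - {"dx": 0, "dy": 0, "dz": -11, "rx": 0, "ry": 0, "rz": 0, "claw": 255}
    - {"dx": 0, "dy": 0, "dz": 0, "rx": 0, "ry": 0, "rz": 0, "claw": 255}

```text
time_s: 2.5
tcp_pos: [0.438, 0.044, 0.1227]
tcp_rot: [[0.968, 0.252, -0.001], [0.252, -0.968, -0.0], [-0.001, -0.0, -1.0]]
ft_force: [0.3, 0.4, 0.6]
width: 0.0008
```

Call:
apply_moves:
  rows:
    - {"dx": 12, "dy": 0, "dz": 0, "rx": 0, "ry": 0, "rz": 0, "claw": 255}
    - {"dx": 10, "dy": 0, "dz": 0, "rx": 0, "ry": 0, "rz": 0, "claw": 255}
    - {"dx": 10, "dy": -1, "dz": 0, "rx": 0, "ry": 0, "rz": 0, "claw": 255}
    - {"dx": 10, "dy": -1, "dz": 0, "rx": 0, "ry": 0, "rz": 0, "claw": 255}
    - {"dx": 10, "dy": -1, "dz": 0, "rx": 0, "ry": 0, "rz": 0, "claw": 255}
    - {"dx": 8, "dy": 0, "dz": 0, "rx": 0, "ry": 0, "rz": 0, "claw": 255}
    - {"dx": 8, "dy": 0, "dz": 0, "rx": 0, "ry": 0, "rz": 0, "claw": 255}
    - {"dx": 8, "dy": 1, "dz": 0, "rx": 0, "ry": 0, "rz": 0, "claw": 255}
    - {"dx": 8, "dy": 1, "dz": 0, "rx": 0, "ry": 0, "rz": 0, "claw": 255}
    - {"dx": 0, "dy": 0, "dz": 0, "rx": 0, "ry": 0, "rz": 0, "claw": 255}

```text
time_s: 3.75
tcp_pos: [0.5227, 0.0433, 0.1228]
tcp_rot: [[0.968, 0.252, 0.001], [0.252, -0.968, 0.0], [0.001, 0.0, -1.0]]
ft_force: [-0.5, 0.2, -0.6]
width: 0.0005
```

Call:
apply_moves:
  rows:
    - {"dx": 4, "dy": 0, "dz": 0, "rx": 0, "ry": 0, "rz": 0, "claw": 255}
    - {"dx": 4, "dy": 0, "dz": 0, "rx": 0, "ry": 0, "rz": 0, "claw": 255}
    - {"dx": 2, "dy": 0, "dz": 0, "rx": 0, "ry": 0, "rz": 0, "claw": 255}
    - {"dx": 0, "dy": 0, "dz": 0, "rx": 0, "ry": 0, "rz": 0, "claw": 255}

```text
time_s: 4.25
tcp_pos: [0.5322, 0.043, 0.1228]
tcp_rot: [[0.968, 0.252, 0.0], [0.252, -0.968, -0.0], [0.0, 0.0, -1.0]]
ft_force: [-0.3, 0.5, 0.4]
width: 0.0007
```

Run:
```python
from h import *
c=cap("scene"); im=c["pixels"]
cv2.imwrite("pics/s1.png",cv2.resize(im[170:290,170:320],(750,600),interpolation=2)); print(state()["ft_force"])
```

```text
[-0.26296938 -0.28220516  0.93628456]
```

View pics/s1.png

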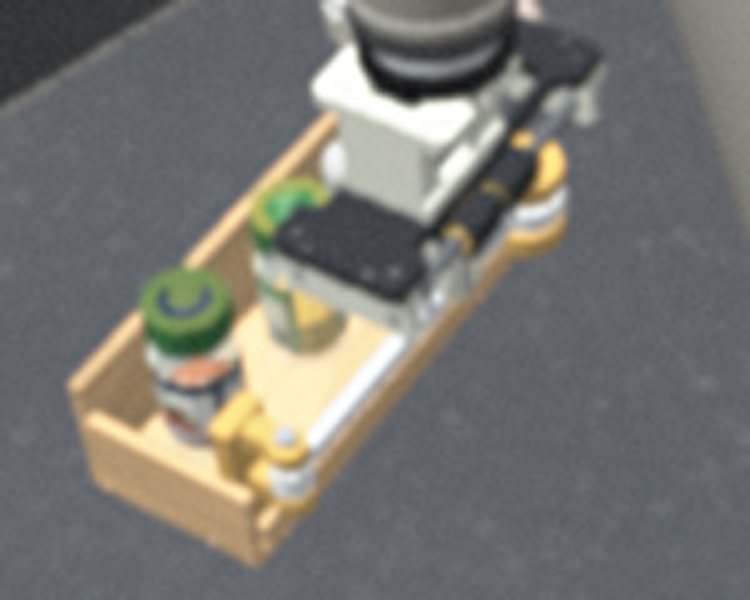

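The crop shows the bar lying nearly along the rack front, with the white eye between the brass knuckles at (540,210). I'll push on in small steps until the stop is felt.

Call:
apply_moves:
  rows:
    - {"dx": 1.5, "dy": 0, "dz": 0, "rx": 0, "ry": 0, "rz": 0, "claw": 255}
    - {"dx": 1.5, "dy": 0, "dz": 0, "rx": 0, "ry": 0, "rz": 0, "claw": 255}
    - {"dx": 0, "dy": 0, "dz": 0, "rx": 0, "ry": 0, "rz": 0, "claw": 255}

```text
time_s: 4.68
tcp_pos: [0.5335, 0.043, 0.1226]
tcp_rot: [[0.968, 0.252, -0.004], [0.252, -0.968, -0.0], [-0.003, -0.001, -1.0]]
ft_force: [-6.7, -0.2, 4.7]
width: 0.0005
```

Call:
apply_moves:
  rows:
    - {"dx": 1, "dy": 0, "dz": 0, "rx": 0, "ry": 0, "rz": 0, "claw": 255}
    - {"dx": 0, "dy": 0, "dz": 0, "rx": 0, "ry": 0, "rz": 0, "claw": 255}

```text
time_s: 4.92
tcp_pos: [0.5337, 0.0431, 0.1225]
tcp_rot: [[0.968, 0.252, -0.005], [0.252, -0.968, -0.0], [-0.005, -0.001, -1.0]]
ft_force: [-9.1, -0.0, 5.6]
width: 0.0005
```

The stop is reached (about 9 N). I'll retract, rise, then go toward the pin at height.

Call:
apply_moves:
  rows:
    - {"dx": -15, "dy": 0, "dz": 0, "rx": 0, "ry": 0, "rz": 0, "claw": 255}
    - {"dx": -25, "dy": 0, "dz": 0, "rx": 0, "ry": 0, "rz": 0, "claw": 255}
    - {"dx": 0, "dy": 0, "dz": 40, "rx": 0, "ry": 0, "rz": 0, "claw": 255}
    - {"dx": 0, "dy": 0, "dz": 40, "rx": 0, "ry": 0, "rz": 0, "claw": 255}
    - {"dx": 0, "dy": -20, "dz": 40, "rx": 0, "ry": 0, "rz": 0, "claw": 255}
    - {"dx": 0, "dy": -50, "dz": 0, "rx": 0, "ry": 0, "rz": 0, "claw": 90}
    - {"dx": 0, "dy": -50, "dz": 0, "rx": 0, "ry": 0, "rz": 0, "claw": 90}
    - {"dx": 0, "dy": -50, "dz": 0, "rx": 0, "ry": 0, "rz": 0, "claw": 90}
    - {"dx": 0, "dy": -50, "dz": 0, "rx": 0, "ry": 0, "rz": 0, "claw": 90}
    - {"dx": 0, "dy": -40, "dz": 0, "rx": 0, "ry": 0, "rz": 0, "claw": 90}

```text
time_s: 6.18
tcp_pos: [0.4959, -0.2191, 0.2429]
tcp_rot: [[0.968, 0.251, 0.001], [0.251, -0.968, -0.001], [0.001, 0.001, -1.0]]
ft_force: [0.6, 0.2, 0.0]
width: 0.0461
```

Run:
```python
from h import *
print(state()["tcp_pos"],state()["width"])
c=cap("top"); im=c["pixels"]; W=pts(c); cv2.imwrite("pics/t2.png",np.hstack([cv2.resize(im[140:230,170:310],(700,450),interpolation=2)]))
H,Sa,V=cv2.split(cv2.cvtColor(im,cv2.COLOR_BGR2HSV))
m=(Sa<45)&(V>140)&(abs(W[...,2]-.079)<.008)&(W[...,1]>-.02)&(W[...,1]<.15)&(W[...,0]<.6)&(W[...,0]>.48)
p=W[m][:,:2]; print(len(p),cv2.fitLine(p.astype(np.float32),cv2.DIST_HUBER,0,.001,.01).ravel())
m=(V<60)&(W[...,2]>.12)&(W[...,2]<.145)&(abs(W[...,1]-.047)<.04)&(W[...,0]<.6)&(W[...,0]>.5); print("knob",W[m].mean(0))
# upper knuckle top points: circle fit
m=(H>15)&(H<30)&(Sa>140)&(abs(W[...,2]-.099)<.005)&(np.hypot(W[...,0]-.575,W[...,1]+.048)<.03)
q=W[m]; a=q[:,:2]; front=a[(a-[.575,-.048])@[.973,.23]<.004]
print(len(q),cv2.minEnclosingCircle(front.astype(np.float32)), a.min(0),a.max(0))
c=cap("scene"); im=c["pixels"]; W=pts(c); H,Sa,V=cv2.split(cv2.cvtColor(im,cv2.COLOR_BGR2HSV))
m=(H>15)&(H<30)&(Sa>140)&(abs(W[...,2]-.099)<.005)&(np.hypot(W[...,0]-.575,W[...,1]+.048)<.035)
a=W[m][:,:2]; print(len(a),cv2.minEnclosingCircle(a[(a-[.575,-.048])@[.973,.23]<.004].astype(np.float32)))
# hole by colour in upsampled crop
v0,u0=np.argwhere(m).mean(0).astype(int); print(u0,v0)
cv2.imwrite("pics/s2.png",cv2.resize(im[v0-25:v0+25,u0-30:u0+30],(720,600),interpolation=2))
```

```text
[ 0.49592088 -0.21909947  0.24287418] 0.04606620056644036
247 [ 0.23478657 -0.972047    0.5485951   0.06737218]
knob [0.55169025 0.04690571 0.13394676]
246 ((0.5765641927719116, -0.0494043193757534), 0.021217357367277145) [ 0.55655015 -0.07028979] [ 0.60338535 -0.02854871]
0 ((0.0, 0.0), 0.0)
-9223372036854775808 -9223372036854775808<stdin>:16: RuntimeWarning: Mean of empty slice.
  ret = um.true_divide(
<stdin>:16: RuntimeWarning: invalid value encountered in cast
<stdin>:17: RuntimeWarning: overflow encountered in scalar subtract
Traceback (most recent call last):
cv2.error: OpenCV(4.12.0) /io/opencv/modules/imgproc/src/resize.cpp:4208: error: (-215:Assertion failed) !ssize.empty() in function 'resize'
```

View pics/t2.png

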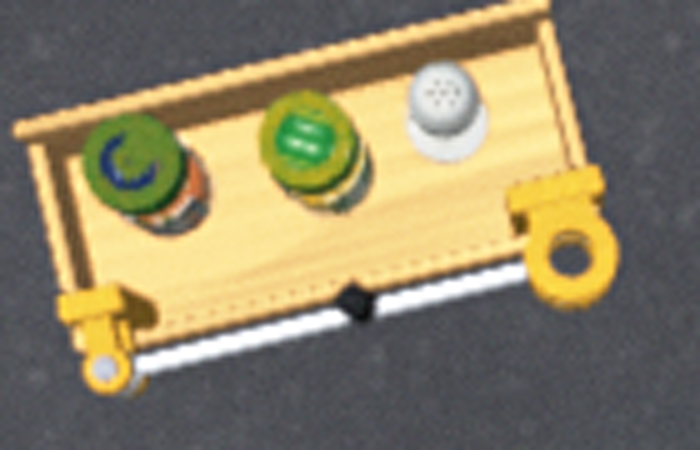

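The bar is shut: it's parallel to the rack front, passes through the clevis line, and the eye sits inside the bracket at (570,255). Three clevis estimates agree within about 2 mm, so I'll use (0.576,-0.049). The pin is at (0.536,-0.276). Grasping it now.

Call:
apply_moves:
  rows:
    - {"dx": 20, "dy": -28, "dz": 0, "rx": 0, "ry": 0, "rz": 0, "claw": 90}
    - {"dx": 20, "dy": -29, "dz": 0, "rx": 0, "ry": 0, "rz": 0, "claw": 90}
    - {"dx": 0, "dy": 0, "dz": 0, "rx": 0, "ry": 0, "rz": 0, "claw": 90}
    - {"dx": 0, "dy": 0, "dz": -30, "rx": 0, "ry": 0, "rz": 0, "claw": 90}
    - {"dx": 0, "dy": 0, "dz": -30, "rx": 0, "ry": 0, "rz": 0, "claw": 90}

```text
time_s: 6.9
tcp_pos: [0.5359, -0.2727, 0.1824]
tcp_rot: [[0.968, 0.253, 0.001], [0.253, -0.968, -0.0], [0.001, 0.0, -1.0]]
ft_force: [0.9, 0.6, -0.2]
width: 0.0593
```

Call:
apply_moves:
  rows:
    - {"dx": 0, "dy": 0, "dz": -20, "rx": 0, "ry": 0, "rz": 0, "claw": 90}
    - {"dx": 0, "dy": 0, "dz": -20, "rx": 0, "ry": 0, "rz": 0, "claw": 90}
    - {"dx": 0, "dy": 0, "dz": -16, "rx": 0, "ry": 0, "rz": 0, "claw": 90}
    - {"dx": 0, "dy": 0, "dz": 0, "rx": 0, "ry": 0, "rz": 0, "claw": 90}
    - {"dx": 0, "dy": 0, "dz": 0, "rx": 0, "ry": 0, "rz": 0, "claw": 255}
    - {"dx": 0, "dy": 0, "dz": 0, "rx": 0, "ry": 0, "rz": 0, "claw": 255}
    - {"dx": 0, "dy": 0, "dz": 0, "rx": 0, "ry": 0, "rz": 0, "claw": 255}
    - {"dx": 0, "dy": 0, "dz": 0, "rx": 0, "ry": 0, "rz": 0, "claw": 255}
  squeeze: 20

```text
time_s: 7.9
tcp_pos: [0.5362, -0.2743, 0.1272]
tcp_rot: [[0.968, 0.252, 0.001], [0.252, -0.968, -0.001], [0.001, 0.001, -1.0]]
ft_force: [0.7, 0.2, 1.9]
width: 0.0241
```

Gripped at 24.1 mm, which matches the handle. Lifting straight up 100 mm.

Call:
apply_moves:
  rows:
    - {"dx": 0, "dy": 0, "dz": 12, "rx": 0, "ry": 0, "rz": 0, "claw": 255}
    - {"dx": 0, "dy": 0, "dz": 20, "rx": 0, "ry": 0, "rz": 0, "claw": 255}
    - {"dx": 0, "dy": 0, "dz": 20, "rx": 0, "ry": 0, "rz": 0, "claw": 255}
    - {"dx": 0, "dy": 0, "dz": 20, "rx": 0, "ry": 0, "rz": 0, "claw": 255}
    - {"dx": 0, "dy": 0, "dz": 20, "rx": 0, "ry": 0, "rz": 0, "claw": 255}
    - {"dx": 0, "dy": 0, "dz": 16, "rx": 0, "ry": 0, "rz": 0, "claw": 255}
    - {"dx": 0, "dy": 0, "dz": 0, "rx": 0, "ry": 0, "rz": 0, "claw": 255}

```text
time_s: 8.78
tcp_pos: [0.5364, -0.2743, 0.2364]
tcp_rot: [[0.968, 0.252, 0.002], [0.252, -0.968, -0.002], [0.002, 0.002, -1.0]]
ft_force: [-1.5, -0.4, -0.3]
width: 0.0234
```

Run:
```python
from h import *
print(state()["tcp_pos"],state()["width"],state()["ft_force"])
c=cap("scene"); im=c["pixels"]; p=c["R"]@np.array([.536,-.275,.15])+c["t"]; u=int(p[0]/p[2]*c["fx"]+c["cx"]); v=int(p[1]/p[2]*c["fy"]+c["cy"]); print(u,v)
cv2.imwrite("pics/s3.png",cv2.resize(im[v-50:v+50,u-60:u+60],(720,600),interpolation=2))
```

```text
[ 0.53641359 -0.27425075  0.23635776] 0.02340535756932735 [-1.53226215 -0.39977736 -0.31724017]
339 155
```

View pics/s3.png

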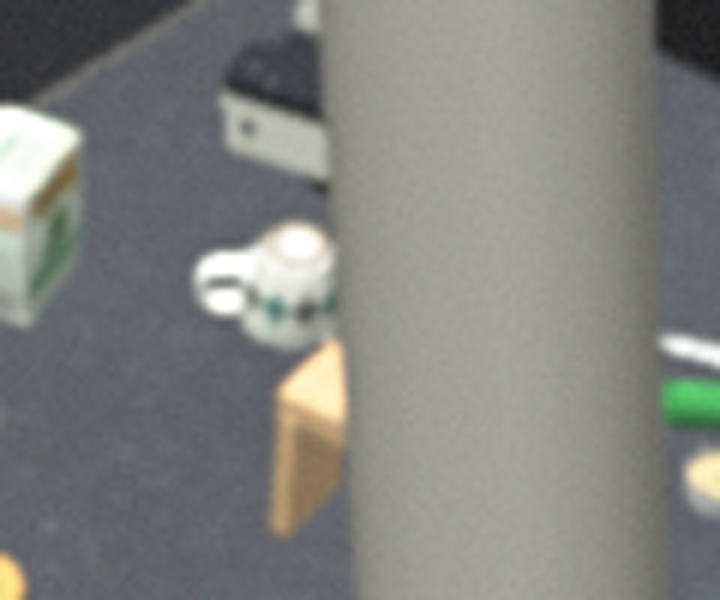

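The arm hides the held pin, and a green cylinder now shows near (690,400), which doesn't match where the green pin stood. I'll check that with the top view.

Run:
```python
from h import *
t=cap("top"); s=cap("scene")
cv2.imwrite("pics/b4.png",np.hstack([cv2.resize(t["pixels"][130:290,340:500],(400,400),interpolation=2),cv2.resize(s["pixels"][120:220,300:400],(400,400),interpolation=2)]))
for c in(t,s):
    W=pts(c);H,Sa,V=cv2.split(cv2.cvtColor(c["pixels"],cv2.COLOR_BGR2HSV)); m=(H>55)&(H<80)&(Sa>150)&(V>60)&(W[...,1]<-.25)
    print(m.sum(),np.nanmin(W[m],0),np.nanmax(W[m],0))
```

```text
322 [ 0.44049876 -0.4803478  -0.00285078] [ 0.51314009 -0.38882036  0.03959394]Traceback (most recent call last):
  File "<stdin>", line 6, in <module>
    res = np.fmin.reduce(a, axis=axis, out=out, **kwargs)
ValueError: zero-size array to reduction operation fmin which has no identity
```

View pics/b4.png

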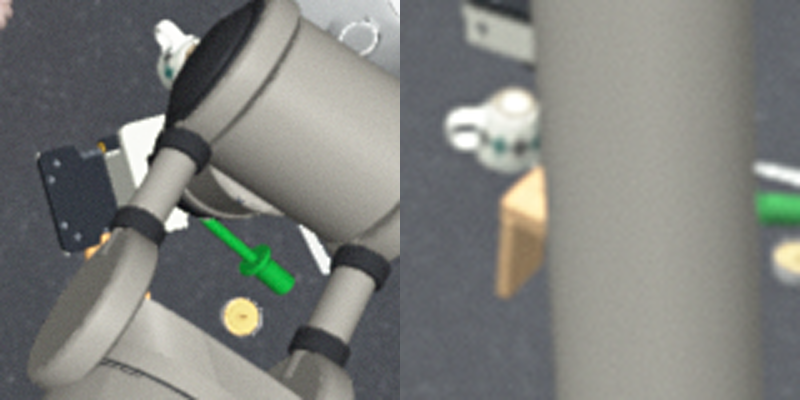

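The top view shows the green decoy now lying on the worktop at left-panel (245,260), clear of the bench; earlier it stood on its tapered tip. It isn't needed and is well inside the surface, so I'll leave it. Carrying the red pin to above the bracket.

Call:
apply_moves:
  rows:
    - {"dx": 4, "dy": 15, "dz": 0, "rx": 0, "ry": 0, "rz": 0, "claw": 255}
    - {"dx": 6, "dy": 35, "dz": 0, "rx": 0, "ry": 0, "rz": 0, "claw": 255}
    - {"dx": 8, "dy": 40, "dz": 0, "rx": 0, "ry": 0, "rz": 0, "claw": 255}
    - {"dx": 8, "dy": 45, "dz": 0, "rx": 0, "ry": 0, "rz": 0, "claw": 255}
    - {"dx": 6, "dy": 40, "dz": 0, "rx": 0, "ry": 0, "rz": 0, "claw": 255}
    - {"dx": 5, "dy": 35, "dz": 0, "rx": 0, "ry": 0, "rz": 0, "claw": 255}
    - {"dx": 3, "dy": 15, "dz": 0, "rx": 0, "ry": 0, "rz": 0, "claw": 255}
    - {"dx": 0, "dy": 0, "dz": 0, "rx": 0, "ry": 0, "rz": 0, "claw": 255}
    - {"dx": 0, "dy": 0, "dz": 0, "rx": 0, "ry": 0, "rz": 0, "claw": 255}

```text
time_s: 10.05
tcp_pos: [0.5758, -0.0499, 0.2345]
tcp_rot: [[0.968, 0.251, -0.0], [0.251, -0.968, -0.0], [-0.0, 0.0, -1.0]]
ft_force: [0.4, 0.5, -1.6]
width: 0.0233
```

Run:
```python
from h import *
print(state()["tcp_pos"],state()["width"],state()["ft_force"])
c=cap("scene"); im=c["pixels"]; W=pts(c); pr=lambda P:(lambda p:(p[0]/p[2]*c["fx"]+c["cx"],p[1]/p[2]*c["fy"]+c["cy"]))(c["R"]@np.array(P)+c["t"])
for z in(.203,.128,.099): print(z,pr([.576,-.0487,z]))
u,v=map(int,pr([.576,-.0487,.14])); print(u,v)
cv2.imwrite("pics/s5.png",cv2.resize(im[v-40:v+40,u-48:u+48],(720,600),interpolation=2))
```

```text
[ 0.57584816 -0.04989516  0.23454301] 0.023344841798231514 [ 0.39493025  0.53789704 -1.60589212]
0.203 (np.float64(272.34080502224117), np.float64(173.37062180835989))
0.128 (np.float64(273.15995530162047), np.float64(194.3422274639198))
0.099 (np.float64(273.4577470858219), np.float64(201.96619100632273))
273 191
```

View pics/s5.png

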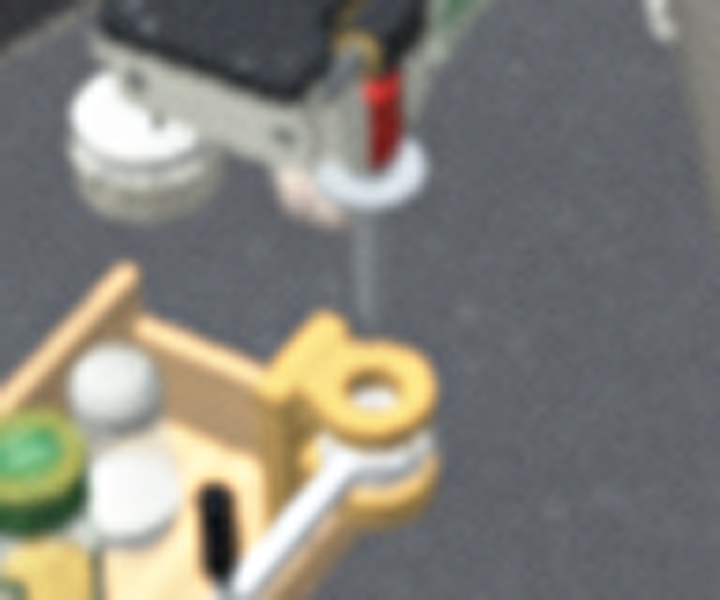

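The crop shows the pin hanging vertically above the bracket: flange centre (372,172), shank tip about (370,318), bore (373,390). I'll work out the offset at sub-pixel level by casting both outlines onto their planes in the same view.

Run:
```python
from h import *
c=cap("scene"); im=c["pixels"]; u0,v0=225,151; S=8
im8=cv2.resize(im[v0:v0+80,u0:u0+96],None,fx=S,fy=S,interpolation=cv2.INTER_CUBIC)
H,Sa,V=cv2.split(cv2.cvtColor(im8,cv2.COLOR_BGR2HSV))
f=lambda a,o:(a+.5)/S-.5+o
def onplane(m,z,n):
    p=np.argwhere(m); P=np.array([ray(c,f(b,u0),f(a,v0),z)[:2] for a,b in p]); return P
sc=S/7.5
yy,xx=np.mgrid[:V.shape[0],:V.shape[1]]/sc
# flange top: bright, low sat
fl=(Sa<60)&(V>170)&(yy>130)&(yy<215)&(xx>312)&(xx<435)
N,L,st,ce=cv2.connectedComponentsWithStats(fl.astype(np.uint8)); k=1+np.argmax(st[1:,4]); print("fl",st[k]/sc)
zf=state()["tcp_pos"][2]-.1272+.094
hull=cv2.convexHull(np.argwhere(L==k)[:,::-1].astype(np.int32)).reshape(-1,2)
P=np.array([ray(c,f(a,u0),f(b,v0),zf+.003)[:2] for a,b in hull],np.float32)
print("zf",zf,"flange circ",cv2.minEnclosingCircle(P))
ho=((Sa<110))&(yy>360)&(yy<420)&(xx>335)&(xx<410)
br=(H>12)&(H<32)&(Sa>110)&(V>110)
m=(~br)&(yy>355)&(yy<425)&(xx>330)&(xx<415)
N,L,st,ce=cv2.connectedComponentsWithStats(m.astype(np.uint8))
for k in range(1,N):
    if st[k,4]>300:
        hull=cv2.convexHull(np.argwhere(L==k)[:,::-1].astype(np.int32)).reshape(-1,2); print("hole",st[k]/sc,ray(c,f(ce[k][0],u0),f(ce[k][1],v0),.099))
# knuckle outer: brass comp
b2=br&(yy>330)&(yy<445)&(xx>330)
for row in (380,390,400):
    r=np.where(br[int(row*sc)])[0]/sc; r=r[(r>300)]; print(row,r.min(),r.max())
# shank columns
for row in (230,250,270,290,305,315):
    g=cv2.cvtColor(im8,cv2.COLOR_BGR2GRAY)[int(row*sc),int(335*sc):int(410*sc)].astype(float); g-=np.median(g); g[g<15]=0
    if g.sum(): print("shank",row,335+(np.arange(len(g))*g).sum()/g.sum()/sc, g.max())
pr=lambda P:(lambda p:((p[0]/p[2]*c["fx"]+c["cx"]-u0+.5)*7.5,(p[1]/p[2]*c["fy"]+c["cy"]-v0+.5)*7.5))(c["R"]@np.array(P)+c["t"])
t=state()["tcp_pos"]
for z in(zf+.003,zf-.03,zf-.06,.099): print("pred",z,np.round(pr([t[0],t[1],z]),1))
print("mm/px dx,dy",np.subtract(pr([t[0]+.001,t[1],.1]),pr([t[0],t[1],.1])),np.subtract(pr([t[0],t[1]+.001,.1]),pr([t[0],t[1],.1])))
```

```text
fl [ 312.1875  130.3125  113.4375   85.3125 5595.9375]
zf 0.20144955811156914 flange circ ((0.5741720199584961, -0.04642947018146515), 0.02469722181558609)
hole [ 346.875  380.625   58.125   37.5   1886.25 ] [ 0.56886256 -0.0456781   0.099     ]
380 300.9375 431.25
390 300.9375 433.125
400 300.9375 432.1875
shank 250 363.90415549597856 26.0
shank 270 365.36762373096445 25.5
shank 290 366.33239549839226 22.0
shank 305 365.91396443514645 21.0
shank 315 337.9835766423358 45.0
pred 0.20444955811156915 [362.1 166.5]
pred 0.17144955811156914 [364.8 237.5]
pred 0.14144955811156915 [367.1 299.7]
pred 0.099 [370.4 384.1]
mm/px dx,dy [-1.93799512 -1.36510792] [-1.96852601  1.41679643]
```

The shank matches the TCP axis within 1 px (0.5 mm). The bore estimates from both views sit about 1 mm in -x and 1 mm in +y of it. I'll correct that and go down slowly; bore clearance is 5 mm all round.

Call:
apply_moves:
  rows:
    - {"dx": -1, "dy": 1, "dz": 0, "rx": 0, "ry": 0, "rz": 0, "claw": 255}
    - {"dx": 0, "dy": 0, "dz": -12, "rx": 0, "ry": 0, "rz": 0, "claw": 255}
    - {"dx": 0, "dy": 0, "dz": -10, "rx": 0, "ry": 0, "rz": 0, "claw": 255}
    - {"dx": 0, "dy": 0, "dz": -6, "rx": 0, "ry": 0, "rz": 0, "claw": 255}
    - {"dx": 0, "dy": 0, "dz": -6, "rx": 0, "ry": 0, "rz": 0, "claw": 255}
    - {"dx": 0, "dy": 0, "dz": -6, "rx": 0, "ry": 0, "rz": 0, "claw": 255}
    - {"dx": 0, "dy": 0, "dz": 0, "rx": 0, "ry": 0, "rz": 0, "claw": 255}

```text
time_s: 11.02
tcp_pos: [0.5748, -0.0479, 0.1942]
tcp_rot: [[0.968, 0.252, -0.001], [0.252, -0.968, 0.0], [-0.001, -0.0, -1.0]]
ft_force: [-0.4, 0.4, -0.6]
width: 0.0237
```

Call:
apply_moves:
  rows:
    - {"dx": 0, "dy": 0, "dz": -6, "rx": 0, "ry": 0, "rz": 0, "claw": 255}
    - {"dx": 0, "dy": 0, "dz": -6, "rx": 0, "ry": 0, "rz": 0, "claw": 255}
    - {"dx": 0, "dy": 0, "dz": -6, "rx": 0, "ry": 0, "rz": 0, "claw": 255}
    - {"dx": 0, "dy": 0, "dz": 0, "rx": 0, "ry": 0, "rz": 0, "claw": 255}

```text
time_s: 11.52
tcp_pos: [0.5746, -0.0479, 0.176]
tcp_rot: [[0.968, 0.252, -0.001], [0.252, -0.968, 0.0], [-0.001, -0.0, -1.0]]
ft_force: [-0.1, -0.6, 0.1]
width: 0.0237
```

No contact force: the tip is through the upper knuckle. Continuing.

Call:
apply_moves:
  rows:
    - {"dx": 0, "dy": 0, "dz": -6, "rx": 0, "ry": 0, "rz": 0, "claw": 255}
    - {"dx": 0, "dy": 0, "dz": -6, "rx": 0, "ry": 0, "rz": 0, "claw": 255}
    - {"dx": 0, "dy": 0, "dz": -6, "rx": 0, "ry": 0, "rz": 0, "claw": 255}
    - {"dx": 0, "dy": 0, "dz": 0, "rx": 0, "ry": 0, "rz": 0, "claw": 255}

```text
time_s: 12.02
tcp_pos: [0.5746, -0.0479, 0.1581]
tcp_rot: [[0.968, 0.252, -0.001], [0.252, -0.968, 0.0], [-0.001, -0.0, -1.0]]
ft_force: [-0.2, 0.1, -0.4]
width: 0.0237
```

Call:
apply_moves:
  rows:
    - {"dx": 0, "dy": 0, "dz": -6, "rx": 0, "ry": 0, "rz": 0, "claw": 255}
    - {"dx": 0, "dy": 0, "dz": -6, "rx": 0, "ry": 0, "rz": 0, "claw": 255}
    - {"dx": 0, "dy": 0, "dz": -6, "rx": 0, "ry": 0, "rz": 0, "claw": 255}
    - {"dx": 0, "dy": 0, "dz": -4, "rx": 0, "ry": 0, "rz": 0, "claw": 255}
    - {"dx": 0, "dy": 0, "dz": 0, "rx": 0, "ry": 0, "rz": 0, "claw": 255}

```text
time_s: 12.65
tcp_pos: [0.5748, -0.0479, 0.1363]
tcp_rot: [[0.968, 0.252, -0.001], [0.252, -0.968, 0.0], [-0.001, -0.0, -1.0]]
ft_force: [0.5, 0.1, -0.9]
width: 0.0235
```

Call:
apply_moves:
  rows:
    - {"dx": 0, "dy": 0, "dz": -2, "rx": 0, "ry": 0, "rz": 0, "claw": 255}
    - {"dx": 0, "dy": 0, "dz": -2, "rx": 0, "ry": 0, "rz": 0, "claw": 255}
    - {"dx": 0, "dy": 0, "dz": 0, "rx": 0, "ry": 0, "rz": 0, "claw": 255}

```text
time_s: 13.02
tcp_pos: [0.5749, -0.048, 0.1326]
tcp_rot: [[0.968, 0.252, -0.0], [0.252, -0.968, -0.0], [-0.0, 0.0, -1.0]]
ft_force: [-0.4, -0.2, -0.7]
width: 0.0236
```

Call:
apply_moves:
  rows:
    - {"dx": 0, "dy": 0, "dz": -1, "rx": 0, "ry": 0, "rz": 0, "claw": 255}
    - {"dx": 0, "dy": 0, "dz": 0, "rx": 0, "ry": 0, "rz": 0, "claw": 255}

```text
time_s: 13.28
tcp_pos: [0.575, -0.048, 0.1321]
tcp_rot: [[0.968, 0.252, 0.001], [0.252, -0.968, -0.0], [0.0, 0.0, -1.0]]
ft_force: [-1.2, -0.1, 2.3]
width: 0.0235
```

Call:
apply_moves:
  rows:
    - {"dx": 0, "dy": 0, "dz": 0, "rx": 0, "ry": 0, "rz": 0, "claw": 130}
    - {"dx": 0, "dy": 0, "dz": 0, "rx": 0, "ry": 0, "rz": 0, "claw": 100}
    - {"dx": 0, "dy": 0, "dz": 0, "rx": 0, "ry": 0, "rz": 0, "claw": 90}
    - {"dx": 0, "dy": 0, "dz": 0, "rx": 0, "ry": 0, "rz": 0, "claw": 90}

```text
time_s: 13.78
tcp_pos: [0.5749, -0.048, 0.1317]
tcp_rot: [[0.968, 0.252, -0.0], [0.252, -0.968, -0.0], [-0.0, 0.0, -1.0]]
ft_force: [0.5, -0.0, 0.2]
width: 0.0573
```

The flange touched at the expected height (2.3 N) and the pin is released. Backing off upward and toward the robot.

Call:
apply_moves:
  rows:
    - {"dx": 0, "dy": 0, "dz": 15, "rx": 0, "ry": 0, "rz": 0, "claw": 90}
    - {"dx": 0, "dy": 0, "dz": 30, "rx": 0, "ry": 0, "rz": 0, "claw": 90}
    - {"dx": 0, "dy": 0, "dz": 40, "rx": 0, "ry": 0, "rz": 0, "claw": 90}
    - {"dx": 0, "dy": 0, "dz": 40, "rx": 0, "ry": 0, "rz": 0, "claw": 90}
    - {"dx": -30, "dy": -40, "dz": 0, "rx": 0, "ry": 0, "rz": 0, "claw": 90}
    - {"dx": -30, "dy": -50, "dz": 0, "rx": 0, "ry": 0, "rz": 0, "claw": 90}
    - {"dx": -30, "dy": -50, "dz": 0, "rx": 0, "ry": 0, "rz": 0, "claw": 90}
    - {"dx": -10, "dy": -50, "dz": 0, "rx": 0, "ry": 0, "rz": 0, "claw": 90}
    - {"dx": 0, "dy": -50, "dz": 0, "rx": 0, "ry": 0, "rz": 0, "claw": 90}
    - {"dx": 0, "dy": 0, "dz": 0, "rx": 0, "ry": 0, "rz": 0, "claw": 90}

```text
time_s: 15.02
tcp_pos: [0.4744, -0.2912, 0.2575]
tcp_rot: [[0.969, 0.248, 0.001], [0.248, -0.969, -0.002], [0.001, 0.002, -1.0]]
ft_force: [-0.6, 0.0, -0.0]
width: 0.0596
```

Call:
apply_moves:
  rows:
    - {"dx": -40, "dy": -40, "dz": 0, "rx": 0, "ry": 0, "rz": 0, "claw": 90}
    - {"dx": -50, "dy": -40, "dz": 0, "rx": 0, "ry": 0, "rz": 0, "claw": 90}
    - {"dx": -50, "dy": -40, "dz": 0, "rx": 0, "ry": 0, "rz": 0, "claw": 90}
    - {"dx": -50, "dy": -40, "dz": 0, "rx": 0, "ry": 0, "rz": 0, "claw": 90}
    - {"dx": -40, "dy": -30, "dz": 0, "rx": 0, "ry": 0, "rz": 0, "claw": 90}
    - {"dx": 0, "dy": 0, "dz": 0, "rx": 0, "ry": 0, "rz": 0, "claw": 90}

```text
time_s: 15.78
tcp_pos: [0.2466, -0.4762, 0.2574]
tcp_rot: [[0.969, 0.248, -0.0], [0.248, -0.969, -0.001], [-0.0, 0.001, -1.0]]
ft_force: [1.2, -0.5, 0.2]
width: 0.0593
```

Run:
```python
from h import *
print(state()["tcp_pos"],state()["ft_force"],state()["time_s"])
t=cap("top"); s=cap("scene")
cv2.imwrite("pics/f6.png",np.vstack([np.hstack([cv2.resize(s["pixels"][170:260,225:315],(400,400),interpolation=2),cv2.resize(t["pixels"][150:240,220:310],(400,400),interpolation=2)]),cv2.resize(t["pixels"][170:270,340:540],(800,200))[:200]]))
W=pts(t);H,Sa,V=cv2.split(cv2.cvtColor(t["pixels"],cv2.COLOR_BGR2HSV))
for n,m in(("red",((H<8)|(H>172))&(Sa>150)&(V>80)),("blue",(H>105)&(H<125)&(Sa>150)&(V>80)),("green",(H>55)&(H<80)&(Sa>150)&(V>60)&(W[...,1]<-.25))):
    w=W[m]; print(n,len(w),np.nanmedian(w,0),np.nanmin(w,0),np.nanmax(w,0))
m=(Sa<60)&(V>110)&(np.hypot(W[...,0]-.575,W[...,1]+.048)<.025)&(W[...,2]>.085)&(W[...,2]<.115); print("flange z",np.median(W[m][:,2]),m.sum())
m=(Sa<45)&(V>140)&(abs(W[...,2]-.079)<.008)&(W[...,1]>-.02)&(W[...,1]<.15)&(W[...,0]<.6)&(W[...,0]>.48)
print(cv2.fitLine(W[m][:,:2].astype(np.float32),cv2.DIST_HUBER,0,.001,.01).ravel())
```

```text
[ 0.24657108 -0.47620452  0.25740872] [ 1.15636609 -0.45984209  0.22017357] 15.775
red 84 [ 0.5722956  -0.04676684  0.14447654] [ 0.56238214 -0.05563924  0.12485113] [ 0.58361438 -0.03579491  0.14945611]
blue 106 [ 0.45647595 -0.28127839  0.13871614] [ 0.44538009 -0.29715906  0.11104524] [0.62692591 0.16128757 0.14334917]
green 338 [ 0.47346616 -0.4402112   0.02615679] [ 0.44051531 -0.47851222 -0.00273957] [ 0.52082945 -0.38259439  0.04027345]
flange z 0.10401380345927445 95
[ 0.23427089 -0.97217137  0.5484897   0.0679279 ]
```

View pics/f6.png

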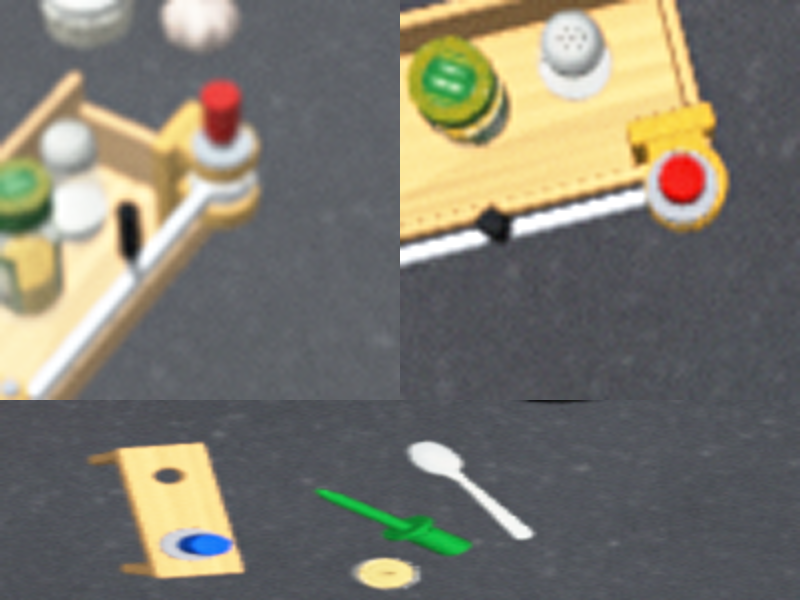

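The pin is seated: its flange lies flat on the upper knuckle, with the top at 104 mm (99 + 5). The handle top is at about 145 mm, the bar angle hasn't changed, and the blue pin is in its hole. Handing in.

```bash
python3 -c "
from bench import finish_job; print(finish_job())"
```

```text
the job is handed in; nothing more can be done
None
```

I swung the bar shut against its stop and threaded the red-handled pin down through all three holes. I released it with its flange on the bracket and handed the job in at about 16 s.

**Last checks:**
- **Bar:** I pushed it until the stop pushed back with about 9 N. It still lies along the rack front, at the same angle as before the pin went in.
- **Red pin:** the flange top measures 104 mm above the worktop and the handle top about 145 mm, as expected for a seated pin. It met almost no force on the way down, and 2.3 N as the flange touched.
- **Blue pin:** still upright in its bench hole.
- **Robot:** clear of everything.

**One thing did not stay as it was:** the green look-alike pin stood on its tip at the start and was lying on the worktop when I looked after lifting the red pin. It is well inside the surface. I don't know if it tipped over on its own or was brushed by the arm. By my estimate the fingers cleared it by about 20 mm, and I felt no contact force. I left it there.

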